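Jack up the relief panel

TASK

The plaster relief panel lies on a hinged board. Set the blue lever jack on the bench with its saddle centred under the red lift pad clamped to the board's front lip, then give its yellow handle one full pump: all the way down, then let it come all the way back up. Then press the handle fully down again and finish while still holding it down, with the board raised on the jack alone so that packing could be slid under; do not lift the board by hand, keep the jack flat on the bench and leave the bowl, jar and mallet alone.

Things in the scene. Friction and masses are not known exactly. Their poses are not given: they have to be found in the camera images.
- jack: Loose blue lever jack, 0.84 kg, standing on the bench; it may be slid. Origin: on the bench under its chassis; x points to its saddle end (nose), y left, z up. Base plate 270 long (x -140 to +130), 100 wide, 10 thick; saddle centre at x +110; handle pivot at x -20, z 40; the handle runs from there to the tail (-x).
- saddle (a point): Centre of the flat top of the jack's round steel saddle, 40 across; 70 above the bench when the handle is up. It rises straight up by 32 as the handle goes fully down.
- bar (a point): Centre of the yellow crossbar at the handle's end: 22 diameter, 64 long along the jack's y; press on its top. It moves on an arc of radius 115 about the handle pivot: handle up it lies at jack x -115, z 105; fully down at x -134, z 51.
- handle (a joint): Jack handle angle: 0 = up (0.6 rad above level), 0.5 = fully down on its stop (0.1 rad above level). Spring and load push it back up; there is no latch, the saddle sinks when it is released. Pressing the bar takes about 3 N at first, rising to 9 to 13 N with the board on the saddle. The saddle rises 64 mm per rad.
- pad (a point): Centre of the flat underside of the black rubber lift pad, 42 across, under the red clamp (50 wide, white dot right above the pad centre) on the board's front lip; 82 above the bench (board down), so the saddle clears it by 12. With the jack fully up: 102. Its place along the lip differs each time; it stays put. Clamp top at 121, its front face 31 from the pad centre.
- cradle: Fixed wooden cradle with a plywood board (285 x 300 x 18, underside at 94, about 1.9 kg with the plaster panel on it, top at 151) hinged at its far edge; it falls back by itself. Origin: on the bench below the middle of the front lip; x points away from the robot to the hinge (x 260). The board spans x -25 to 260, y -150 to 150. Space under the lip is free back to x 90.
- bowl: Bystander: green plaster-mixing bowl, 130 across, 60 high, origin under its centre.
- jar: Bystander: amber jar, 70 across, 110 high, origin under its centre.
- mallet: Bystander: small mallet lying on the bench, 260 long along its x (black head at +x, 80 across), 26 high, origin under the middle of its length.
- grip (a point): On the jack's black upright carrying grip, 62 above the bench, at jack x +15, y 0. The grip is 30 long (jack x), 24 wide (jack y), from z 10 to z 80: pinch it across y. Beside it only side bars up to z 28; behind it (x -33 to -7, y 18 to 26 each side) the handle bracket up to z 54.

How it is judged:
By the outcome, as a careful person would: the job done as asked, in the order asked, and still so for the second after the job is handed in, while the arm keeps its last pose, push and grip.
It also fails if it takes over 69 s, if anything falls off the work surface, if the arm or the gripper's body presses on something with over 40 N, if the wrist force passes 120 N, or if a joint passes its speed limit or range.

ROBOT

A 6-joint arm with a two-finger parallel gripper is mounted at the origin on the work surface. World frame = base frame: x ahead of the robot, y to its left, z up, the work surface at z = 0. Lengths are in m, angles in rad, forces in N, time in s.
With the tool pointing down it reaches from about 0.325 to 0.75 m from the base axis. Payload 7.6 kg.
Tool frame: the origin (TCP) lies on the centre line of the jaws, within the pads' length; the fingertips stand 19 mm ahead of it and the grasp point (between the pads) is the TCP; z points along the fingers, y is the direction in which the jaws open and shut (so a half turn about z gives the same grasp; the last joint's range is limited). The gripper opens to 85 mm and grips with 20 to 120 N. Pads are 22 mm wide; open, the fingers measure 114 mm over their backs; the gripper's body (76 mm by 85 mm) begins 54 mm behind the grasp point. The pads swing forward as they close: fully open they stand 13 mm farther back than shut.
Start: joints at [-1.233, 0.052, 1.401, -0, 1.689, -0.07], TCP at [0.208, -0.482, 0.25] pointing down, gripper open.
Joint ranges: [-2.9, 2.9], [-0.91, 2.17], [0.12, 2.37], [-1.06, 4.2], [0.26, 2.73], [-2.93, 2.93]. Speed limits (rad/s): [2.57, 2.57, 3.01, 3.14, 3.14, 3.14].

INTERFACE

Orientations are given as [roll, pitch, yaw] about the fixed x, y, z axes, in that order (R = Rz(yaw) Ry(pitch) Rx(roll)).
In Python, from cell import r gives the robot as it stands.
- The arm moves only by the tool carry_out, never from a script. Its argument "increments" is text: rows parted by semicolons, each of 7 numbers parted by spaces: the opening, from -1 (shut) to 1 (fully open), then the shift along the world's x, y, z in cm, then the turn, a rotation vector about the world's x, y, z in degrees. In form: grip x y z wx wy wz; .... A call has 1 to 5 rows; each row is the pose to reach, as a shift and turn from the pose measured when the call began; what a row does not reach only later rows make up. A row lasts 1/8 s, in which the tool goes at most 62.5 mm and 10.7 degrees, less where a joint would pass 70% of its speed; a pose out of reach is approached as far as the arm can. A call with a gripper value outside its range is refused whole. The fingers move at their own pace and stop on an object; the grip force is fixed at half the most. Time passes only in rows, so rows that repeat a pose let the fingers close. It gives the time, the measured TCP pose, the force and the opening at its end, in the units of the state.
- r.observe(): the state, without advancing time (a new reading comes with each control period).
- r.snapshot(name): name is "scene" or "top" or "wrist"; returns a dict with "color" (480x640x3 uint8, red, green, blue), "vfov" (degrees; the focal length in pixels is half the picture's height over the tangent of half this angle, whatever the lens; pixels are square), "cx", "cy" (the principal point, pixels), "k1" (the pictures are not rectified: a ray, as slopes to the right and down, at radius r is drawn at 1 + k1 r^2 times it, then the intrinsics apply), "R" (3x3) and "t" (3): a world point X has camera coordinates R X + t; the wrist camera has in their place "T_tool_cam" (4x4, takes a point from camera to tool coordinates, whose origin is the TCP and whose axes are the flange's). Camera axes: x right, y down, z forward; pixel columns grow to the right and rows downward; lengths in m; the calibration is good to about 2 mm. A picture is of the moment at which its call begins: read the wrist's pose just before it. There is no depth.
- r.finish_job(): hands the job in, once; it reports no verdict.
The state is a dict: "clock": time; "joint_pos": joint angles; "qvel": joint speeds; "joint_efforts": joint torques, N m; "position": TCP position; "eef_rot": TCP orientation; "contact_force": force on the tool from outside, world axes, zero at the start; "moment": the same for the moment, N m; "finger_gap": finger opening in m.
Only numpy, scipy, OpenCV 4.12 (cv2) and the standard library are available. Lean on these libraries where they do the work, as an engineer would, in place of code of your own. Each camera call takes 0.05 s, during which the arm holds its last target.

## Working session

There is one attempt and no reset: what is moved stays moved. The work goes in short steps, Python scripts to look and compute and a tool call to move; the robot and the scene stay as the last step left them, time stands still between calls to the robot, and variables do not carry over. Pictures are saved under pics/ and viewed, and the job is handed in when it is done.

Besides the shell and the picture viewer there is one more tool, called after ">>>" by a JSON object that holds its "method" and its "body". carry_out: Moves the arm, as the interface text tells. Its arguments: {"type":"object","properties":{"increments":{"type":"string"}},"required":["increments"]}

```bash
mkdir -p pics; cat > h.py <<'E'
import numpy as np, cv2
from cell import r
def snap(n,f):
    s=r.snapshot(n); cv2.imwrite('pics/'+f,cv2.cvtColor(s['color'],cv2.COLOR_RGB2BGR)); return s
def ray(s,u,v,T=None):
    c=s['color'];f=240/np.tan(np.radians(s['vfov'])/2)
    d=np.array([(u-s['cx'])/f,(v-s['cy'])/f]);x=d.copy()
    for _ in range(30): x=d/(1+s['k1']*(x@x))
    w=np.array([x[0],x[1],1])
    if T is None: R=np.array(s['R']);return -R.T@np.array(s['t']),R.T@w
    return T[:3,3],T[:3,:3]@w
def plane(s,u,v,z,T=None):
    o,d=ray(s,u,v,T);return o+d*(z-o[2])/d[2]
def proj(s,X):
    c=np.array(s['R'])@X+np.array(s['t']);x=c[:2]/c[2];x=x*(1+s['k1']*(x@x))
    f=240/np.tan(np.radians(s['vfov'])/2);return x*f+[s['cx'],s['cy']]
E
python3 - <<'E'
from h import *
for n in('scene','top','wrist'):
    s=snap(n,n+'0.png');print(n,{k:v for k,v in s.items() if k!='color'})
print(r.observe())
E
```

```text
scene {'vfov': 55.95993718156521, 'cx': 311.4844268787296, 'cy': 240.36478874178704, 'k1': -0.03909435506351754, 'R': array([[ 0.26262674,  0.96474356,  0.01723524],
       [ 0.73086838, -0.18723474, -0.65633418],
       [-0.62996714,  0.1849676 , -0.75427342]]), 't': array([-0.13712996, -0.36727189,  1.32975948])}
top {'vfov': 43.406617364976356, 'cx': 309.92908250611333, 'cy': 240.34970159004573, 'k1': -0.14747683505495282, 'R': array([[-0.00642473, -0.99996376, -0.00558597],
       [-0.99361717,  0.00701288, -0.11258659],
       [ 0.11262168,  0.00482698, -0.99362622]]), 't': array([0.02062358, 0.55387055, 1.24979629])}
wrist {'vfov': 66.37489333011803, 'cx': 315.7380600878806, 'cy': 234.7098946032896, 'k1': -0.0636098721818697, 'T_tool_cam': array([[ 6.94949360e-04, -9.52466855e-01, -3.04641440e-01,
         7.84464493e-02],
       [ 9.99999669e-01,  7.90810695e-04, -1.91280103e-04,
        -2.56689907e-04],
       [ 4.23101666e-04, -3.04641206e-01,  9.52467090e-01,
        -1.24947652e-01],
       [ 0.00000000e+00,  0.00000000e+00,  0.00000000e+00,
         1.00000000e+00]])}
{'clock': 0.15, 'joint_pos': array([-1.23327517e+00,  5.27145737e-02,  1.40147825e+00,  1.23848244e-05,
        1.68858073e+00, -7.02658075e-02]), 'qvel': array([-0.00146578, -0.00109538, -0.00460662, -0.00045466, -0.0006714 ,
        0.00025344]), 'joint_efforts': array([ 5.64931488e-04, -3.81951964e+01, -3.60424197e+01, -1.21989992e-04,
        4.65163714e-03,  4.49795141e-05]), 'position': array([ 0.2081798 , -0.48174897,  0.24966079]), 'eef_rot': array([-3.14041553e+00, -9.51792011e-05,  4.07788359e-01]), 'contact_force': array([ 0.72506588,  0.77069236, -0.33309891]), 'moment': array([ 0.00443114, -0.00921796, -0.0155055 ]), 'finger_gap': 0.0853869703585645}
```

View pics/top0.png

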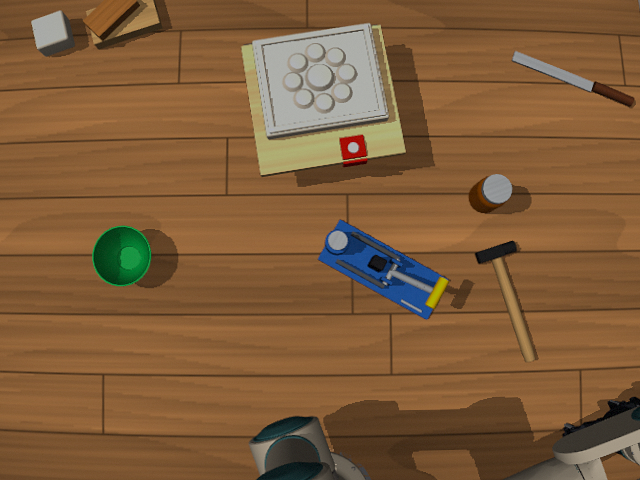

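View pics/scene0.png

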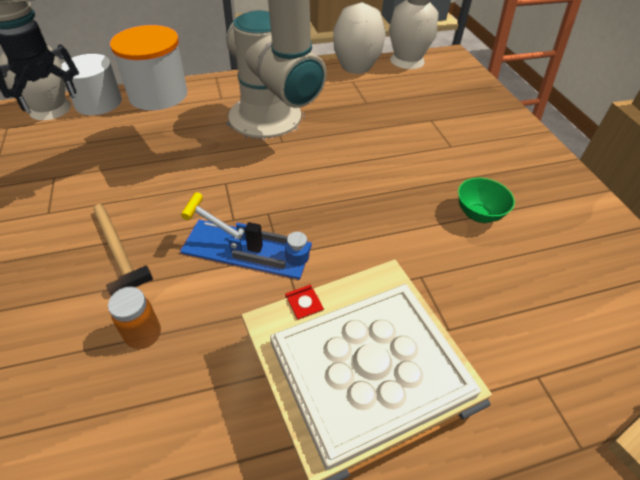

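The top view shows the jack's saddle near (338,240), its grip at (377,263) and its bar at (438,292). The pad's white dot is at (353,147). The bowl, jar and mallet stand off to the sides.

```bash
cat > m.py <<'E'
from h import *
def blob(m,x0,x1,y0,y1):
    M=np.zeros(m.shape,np.uint8);M[y0:y1,x0:x1]=m[y0:y1,x0:x1]
    n,l,st,c=cv2.connectedComponentsWithStats(M);k=1+np.argmax(st[1:,4]);return c[k],st[k],l==k
def top():
    s=r.snapshot('top');h=cv2.cvtColor(s['color'],cv2.COLOR_RGB2HSV).astype(int);return s,h
E
python3 - <<'E'
from m import *
s,h=top();H,S,V=h[...,0],h[...,1],h[...,2]
red=(((H<6)|(H>174))&(S>180)&(V>120))
white=(S<60)&(V>150)
c,st,_=blob(white,343,363,138,157);print('dot',c,st,plane(s,*c,.121))
blue=(H>100)&(H<125)&(S>150)
c,st,m=blob(blue,300,470,200,330);print('blue',c,st)
cs,_=cv2.findContours(m.astype(np.uint8),0,2);rc=cv2.minAreaRect(max(cs,key=len));print(rc)
for p in cv2.boxPoints(rc):print(p,plane(s,*p,.01))
c,st,_=blob((S<60)&(V>130),325,350,226,255);print('saddle',c,st,plane(s,*c,.07))
c,st,m=blob((H>22)&(H<35)&(S>180)&(V>120),420,455,270,315);print('bar',c,st,plane(s,*c,.11));
c,st,m=blob(V<50,360,395,250,280);print('grip',c,st,plane(s,*c,.07))
# board
for p in [(243,45),(381,26),(406,153),(262,175)]:print('board',plane(s,*p,.112))
wood=(H>18)&(H<30)&(V>150)&(S>60)
c,st,m=blob((H>20)&(H<32)&(V>170)&(S<170),230,420,15,185);print(st)
s2=r.snapshot('scene')
I=s2['color'];cv2.imwrite('pics/sc.png',cv2.resize(I[170:340,80:340,::-1],None,fx=3,fy=3))
I=s['color'];cv2.imwrite('pics/tc.png',cv2.resize(I[130:330,300:560,::-1],None,fx=3,fy=3,interpolation=cv2.INTER_CUBIC))
# scene dot & saddle
h2=cv2.cvtColor(s2['color'],cv2.COLOR_RGB2HSV).astype(int)
w=(h2[...,1]<60)&(h2[...,2]>150)
c,st,_=blob(w,295,315,292,312);print('dot2',c,plane(s2,*c,.121))
c,st,_=blob((h2[...,1]<60)&(h2[...,2]>130),282,312,230,252);print('sad2',c,st,plane(s2,*c,.07))
E
```

```text
dot [352.6547619  146.85714286] [348 142  10  10  84] [ 0.73313036 -0.07100069  0.121     ]
blue [380.79963523 268.99348619] [ 319  220  122   99 3838]
((381.6368103027344, 268.35382080078125), (127.91835021972656, 45.650428771972656), 29.05460548400879)
[314.64154 257.24533] [0.51972564 0.00708023 0.01      ]
[336.81134 217.33968] [ 0.60625803 -0.04166822  0.01      ]
[448.63208 279.4623 ] [ 0.46927548 -0.28206718  0.01      ]
[426.46228 319.36798] [ 0.38418823 -0.23170974  0.01      ]
saddle [337.28673835 239.97132616] [328 231  20  19 279] [ 0.55000144 -0.03966865  0.07      ]
bar [436.58496732 292.27777778] [426 277  23  31 306] [ 0.43946885 -0.23448018  0.11      ]
grip [377.0631068 263.0776699] [368 255  19  17 206] [ 0.50165487 -0.12090422  0.07      ]
board [0.9599599 0.154816  0.112    ]
board [ 1.00106298 -0.13709319  0.112     ]
board [ 0.72242617 -0.18022185  0.112     ]
board [0.6784608  0.11251412 0.112     ]
[ 253  121  152   54 3921]
dot2 [304.54807692 301.27884615] [ 0.73363294 -0.07188578  0.121     ]
sad2 [296.74485597 238.91769547] [287 232  22  15 243] [ 0.55100802 -0.04030324  0.07      ]
```

View pics/tc.png

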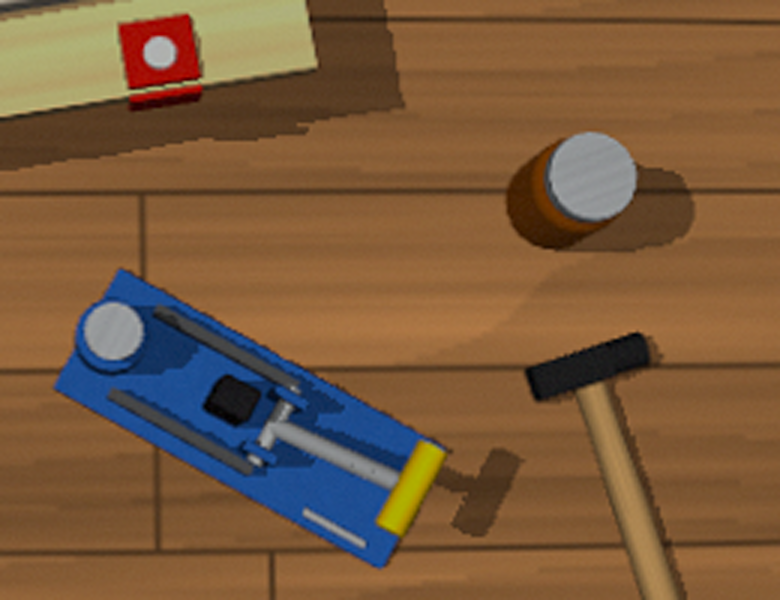

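>>> {"method": "carry_out", "body": {"increments": "1 5 6 0 0 0 6; 1 10 12 0 0 0 14; 1 15 18 0 0 0 22; 1 20 24 0 0 0 30; 1 24 29 0 0 0 37"}}

```text
clock: 0.88
position: [0.4087, -0.2397, 0.25]
eef_rot: [-3.141, 0.0, 1.058]
contact_force: [0.7, -0.1, 0.0]
finger_gap: 0.0854
```

>>> {"method": "carry_out", "body": {"increments": "1 5 6 -2 0 0 0; 1 9.4 11.8 -6 0 0 0; 1 9.4 11.8 -8 0 0 0; 1 9.4 11.8 -8 0 0 0; 1 9.4 11.8 -8 0 0 0"}}

```text
clock: 1.5
position: [0.5027, -0.1221, 0.1707]
eef_rot: [3.141, 0.0, 1.058]
contact_force: [-0.8, 0.0, 0.4]
finger_gap: 0.0854
```

```bash
cat >> m.py <<'E'
from scipy.spatial.transform import Rotation as Ro
def wrist(f):
    o=r.observe();T=np.eye(4);T[:3,:3]=Ro.from_euler('xyz',o['eef_rot']).as_matrix();T[:3,3]=o['position']
    s=snap('wrist',f);return s,T@np.array(s['T_tool_cam']),o
E
python3 - <<'E'
from m import *
s,T,o=wrist('w1.png');print(o['position'],o['eef_rot'],o['joint_pos'])
E
```

```text
[ 0.50271472 -0.1221072   0.17069717] [3.14106012e+00 2.45511349e-04 1.05754956e+00] [-3.09492918e-01  6.93537074e-02  1.54225033e+00 -3.48486742e-04
  1.52951678e+00  2.03768079e-01]
```

View pics/w1.png

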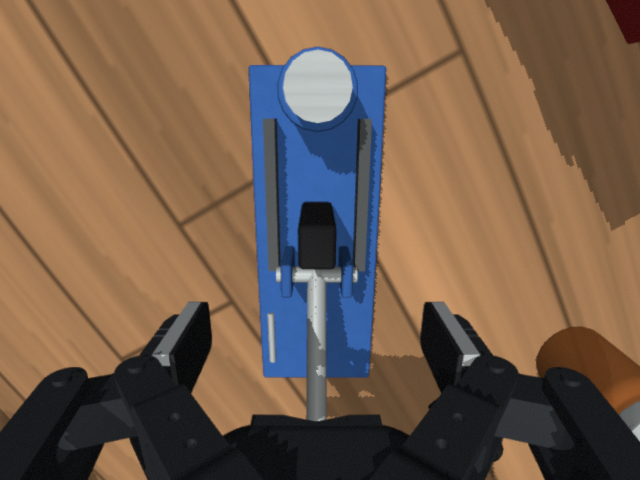

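The wrist view shows the jack centred between the jaws, with the grip at about (317,235) and the saddle at (318,86), and well aligned. I'll descend and grip.

>>> {"method": "carry_out", "body": {"increments": "1 0 0 -4 0 0 0; 1 0 0 -8 0 0 0; 1 0 0 -10.6 0 0 0; 1 0 0 -10.6 0 0 0; 1 0 0 -10.6 0 0 0"}}

```text
clock: 2.17
position: [0.5038, -0.1235, 0.0675]
eef_rot: [3.136, -0.001, 1.056]
contact_force: [1.2, -0.1, 0.1]
finger_gap: 0.0856
```

>>> {"method": "carry_out", "body": {"increments": "-0.7 0 0 0 0 0 0; -0.7 0 0 0 0 0 0; -0.7 0 0 0 0 0 0; -0.7 0 0 0 0 0 0; -0.7 0 0 0 0 0 0"}}

```text
clock: 2.8
position: [0.5037, -0.1233, 0.068]
eef_rot: [3.137, -0.001, 1.056]
contact_force: [-2.8, 1.8, 5.4]
finger_gap: 0.0231
```

>>> {"method": "carry_out", "body": {"increments": "-0.7 0 0 0 0 0 -5; -0.7 0.5 0 0 0 0 -11; -0.7 1 0 0 0 0 -17; -0.7 1.5 0 0 0 0 -23; -0.7 2 0 0 0 0 -28"}}

```text
clock: 3.42
position: [0.5233, -0.1234, 0.068]
eef_rot: [3.138, 0.001, 0.565]
contact_force: [-4.7, -0.0, 3.7]
finger_gap: 0.0231
```

>>> {"method": "carry_out", "body": {"increments": "-0.7 0.5 0.2 0 0 0 -5; -0.7 1 0.4 0 0 0 -11; -0.7 1.5 0.6 0 0 0 -17; -0.7 2 0.8 0 0 0 -22; -0.7 2 0.8 0 0 0 -22"}}

```text
clock: 4.05
position: [0.5434, -0.1152, 0.0681]
eef_rot: [3.138, 0.0, 0.181]
contact_force: [-0.5, 0.3, 2.2]
finger_gap: 0.0233
```

```bash
cat > look.py <<'E'
from m import *
import sys
s,h=top();cv2.imwrite('pics/'+sys.argv[1],s['color'][...,::-1])
s2=snap('scene','s'+sys.argv[1])
o=r.observe();print(o['position'],np.degrees(o['eef_rot']),o['contact_force'])
E
python3 look.py t2.png
```

```text
[ 0.54343143 -0.11516486  0.06804859] [1.79806309e+02 1.16224494e-03 1.04452061e+01] [0.52266416 0.74124358 1.31596045]
```

View pics/st2.png

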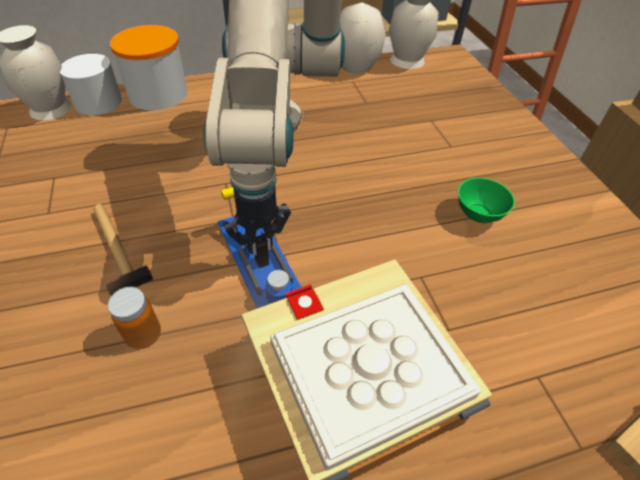

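View pics/t2.png

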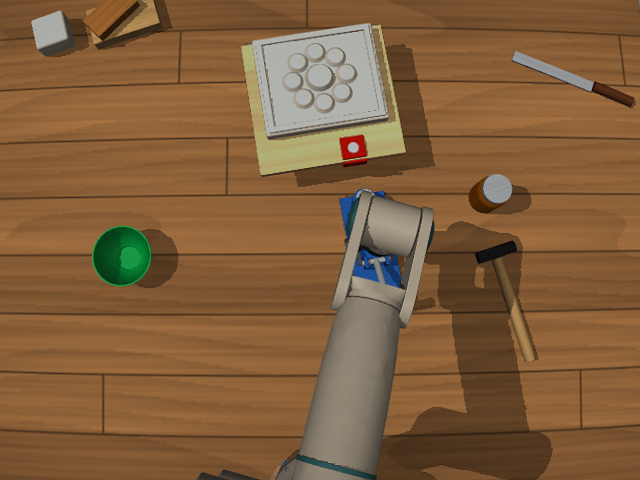

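The jack turned with the arm. In the scene view the saddle is at about (278,279) and the pad dot at (305,301). Next I'll measure the saddle in the scene and wrist views.

```bash
cat > sad.py <<'E'
from m import *
s2=r.snapshot('scene');h2=cv2.cvtColor(s2['color'],cv2.COLOR_RGB2HSV).astype(int)
p=proj(s2,np.array([.637,-.098,.07]));x,y=map(int,p)
c,st,_=blob((h2[...,1]<60)&(h2[...,2]>130),x-18,x+18,y-13,y+13);print('scene',p,c,st,plane(s2,*c,.07))
s,T,o=wrist('w2.png');h=cv2.cvtColor(s['color'],cv2.COLOR_RGB2HSV).astype(int)
c,st,_=blob((h[...,1]<60)&(h[...,2]>130),200,440,0,220);print('wrist',c,st,plane(s,*c,.07,T))
print(o['position'],np.degrees(o['eef_rot']))
E
python3 sad.py
```

```text
scene [278.21961013 277.59017902] [278.         278.28903654] [268 270  21  18 301] [ 0.63849853 -0.09875776  0.07      ]
wrist [317.35341909  57.92906041] [  252     0   131   125 13293] [ 0.63828383 -0.09784659  0.07      ]
[ 0.54346916 -0.1152045   0.06808619] [ 1.79802179e+02 -9.41758753e-03  1.04315931e+01]
```

View pics/w2.png

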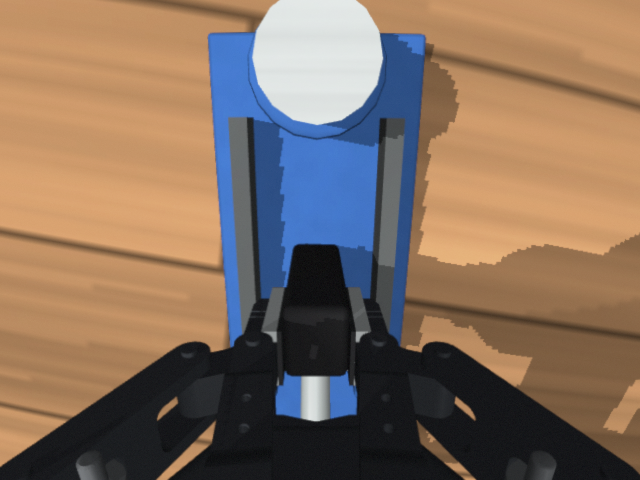

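>>> {"method": "carry_out", "body": {"increments": "-0.7 1.2 0.35 0 0 0 0; -0.7 2.4 0.7 0 0 0 0; -0.7 3.6 1 0 0 0 0; -0.7 4.8 1.35 0 0 0 0; -0.7 6 1.7 0 0 0 0"}}

```text
clock: 4.88
position: [0.6026, -0.099, 0.068]
eef_rot: [3.138, 0.004, 0.183]
contact_force: [-8.1, -2.9, 6.1]
finger_gap: 0.0235
```

```bash
python3 look.py t3.png
```

```text
[ 0.60398683 -0.09841671  0.06804667] [ 1.79758517e+02 -2.13847962e-02  1.04972152e+01] [ 1.47237413 -0.76940481  0.03071764]
```

View pics/st3.png

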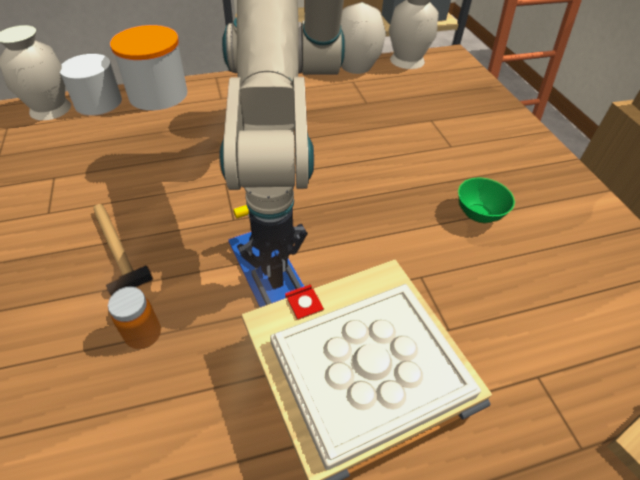

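>>> {"method": "carry_out", "body": {"increments": "-0.7 1 0.3 0 0 0 0; -0.7 2 0.6 0 0 0 0; -0.7 2.8 0.8 0 0 0 0; -0.7 3.45 1 0 0 0 0; -0.7 3.45 1 0 0 0 0"}}

```text
clock: 5.6
position: [0.6381, -0.0889, 0.0681]
eef_rot: [3.137, 0.001, 0.184]
contact_force: [-2.8, -2.0, 2.4]
finger_gap: 0.0227
```

>>> {"method": "carry_out", "body": {"increments": "-0.7 0 0 0 0 0 0; -0.7 0 0 0 0 0 0"}}

```text
clock: 5.85
position: [0.6381, -0.0889, 0.0681]
eef_rot: [3.137, 0.0, 0.184]
contact_force: [-0.8, -1.2, 1.3]
finger_gap: 0.0232
```

```bash
python3 - <<'E'
from m import *
s,T,o=wrist('w4.png');h=cv2.cvtColor(s['color'],cv2.COLOR_RGB2HSV).astype(int)
print(o['position'],np.degrees(o['eef_rot']),o['contact_force'])
E
```

```text
[ 0.63812974 -0.08889083  0.06807336] [1.79735230e+02 1.29109929e-02 1.05492462e+01] [-0.75166047 -1.24748722  1.30738665]
```

View pics/w4.png

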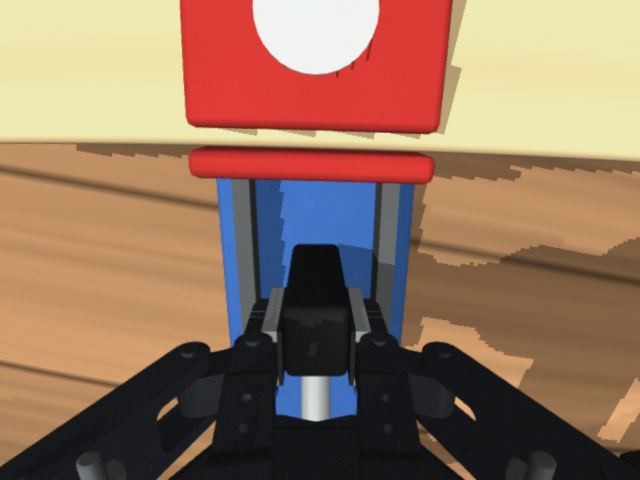

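The clamp dot is in line with the jack axis, at column 315 against 317 for the saddle. I'll fit the dot's circle and the clamp's front face to check the fore-aft position.

```bash
python3 - <<'E'
from m import *
from scipy.optimize import least_squares
s,T,o=wrist('w5.png');h=cv2.cvtColor(s['color'],cv2.COLOR_RGB2HSV).astype(int)
c,st,m=blob((h[...,1]<60)&(h[...,2]>130),200,440,0,120)
cs,_=cv2.findContours(m.astype(np.uint8),0,1);P=max(cs,key=len)[:,0];P=P[P[:,1]>2]
Q=np.array([plane(s,*p,.121,T)[:2] for p in P.astype(float)])
f=least_squares(lambda a:np.hypot(*(Q-a[:2]).T)-a[2],[.73,-.07,.01],loss='soft_l1',f_scale=.0005);print(f.x)
h3,=[r.snapshot('scene')];h2=cv2.cvtColor(h3['color'],cv2.COLOR_RGB2HSV).astype(int)
c,st,_=blob((h2[...,1]<60)&(h2[...,2]>150),295,315,292,312);print('dot scene',plane(h3,*c,.121))
# expected saddle
p=o['position'];y=np.radians(10.5);print('saddle', p[:2]+np.array([.6383-.5434,-.0983+.1152]))
# clamp front top edge rows
R=((h[...,0]<6)|(h[...,0]>174))&(h[...,1]>150)
print(plane(s,316,181,.09,T),plane(s,316,150,.1,T))
E
```

```text
[ 0.7335775  -0.07046759  0.01098282]
dot scene [ 0.73360574 -0.07179784  0.121     ]
saddle [ 0.73302167 -0.07200009]
[ 0.69834281 -0.0772954   0.09      ] [ 0.70759025 -0.07551581  0.1       ]
```

>>> {"method": "carry_out", "body": {"increments": "-0.7 0.1 0.1 0 0 0 0; -0.7 0.1 0.1 0 0 0 0"}}

```text
clock: 6.25
position: [0.6384, -0.0887, 0.0681]
eef_rot: [3.136, 0.003, 0.184]
contact_force: [-5.9, -3.5, 3.1]
finger_gap: 0.0233
```

>>> {"method": "carry_out", "body": {"increments": "1 0 0 0 0 0 0; 1 0 0 0 0 0 0; 1 0 0 0 0 0 0; 1 0 0 0 0 0 0; 1 0 0 0 0 0 0"}}

```text
clock: 6.88
position: [0.6384, -0.0886, 0.0681]
eef_rot: [3.136, 0.003, 0.184]
contact_force: [0.4, 0.3, 0.2]
finger_gap: 0.0855
```

>>> {"method": "carry_out", "body": {"increments": "1 0 0 2 0 0 0; 1 0 0 6 0 0 0; 1 0 0 10 0 0 0; 1 -3 -0.5 12 0 0 0; 1 -6 -1 12 0 0 0"}}

```text
clock: 7.5
position: [0.5789, -0.0989, 0.1924]
eef_rot: [3.134, -0.003, 0.184]
contact_force: [-0.4, 0.0, -0.7]
finger_gap: 0.0853
```

>>> {"method": "carry_out", "body": {"increments": "-1 -3 0 0 0 0 0; -1 -7 -0.5 0 0 0 0; -1 -11 -1 0 0 0 0; -1 -14 -1 0 0 0 0; -1 -14 -1 0 0 0 0"}}

```text
clock: 8.12
position: [0.4381, -0.1091, 0.1943]
eef_rot: [3.132, -0.006, 0.183]
contact_force: [-0.6, 0.2, -0.0]
finger_gap: 0.0001
```

```bash
python3 look.py t6.png; python3 - <<'E'
from m import *
s,T,o=wrist('w6.png')
E
```

```text
[ 0.43939587 -0.10904901  0.19389335] [179.4680246   -0.32093942  10.52436574] [-0.12008773  0.01650176  0.03265336]
```

View pics/w6.png

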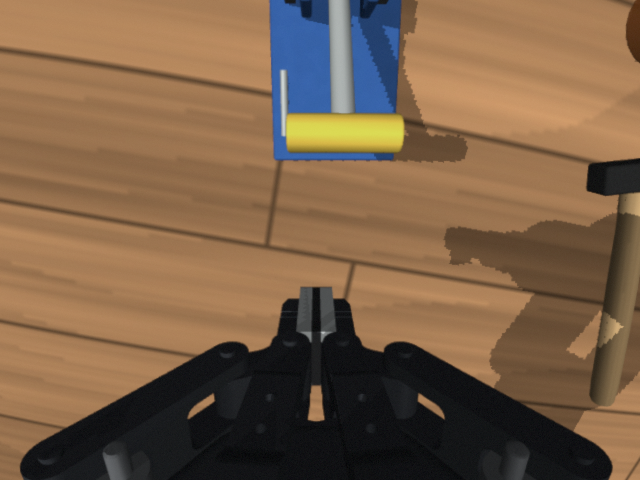

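View pics/st6.png

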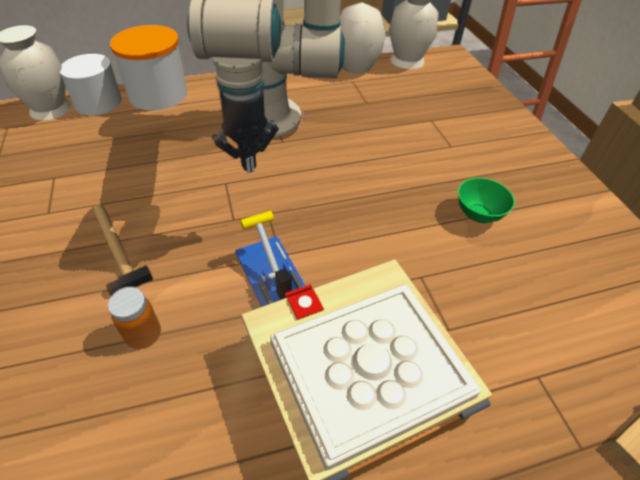

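The wrist view shows the yellow bar at about (345,132), level with the jaws. I'll measure the bar centre and heading, then infer where the saddle is.

```bash
python3 - <<'E'
from m import *
s,T,o=wrist('w7.png');h=cv2.cvtColor(s['color'],cv2.COLOR_RGB2HSV).astype(int)
c,st,m=blob((h[...,0]>22)&(h[...,0]<35)&(h[...,1]>150)&(h[...,2]>100),200,500,60,220)
ends=[(st[0],c[1]),(st[0]+st[2],c[1])]
b=plane(s,*c,.107,T);print('bar w',c,st,b)
s3,H=top();c,st,m=blob((H[...,0]>22)&(H[...,0]<35)&(H[...,1]>180)&(H[...,2]>120),330,450,220,340);print('bar top',c,st,plane(s3,*c,.11))
# heading: blue edges in wrist at z=.01
B=(h[...,0]>100)&(h[...,0]<125)&(h[...,1]>120)
L=[];Rr=[]
for y in range(15,100,5):
    x=np.where(B[y,240:440])[0]+240
    if len(x):L.append(plane(s,x[0],y,.01,T)[:2]);Rr.append(plane(s,x[-1]+1,y,.01,T)[:2])
for P in(L,Rr):
    v=cv2.fitLine(np.array(P,np.float32),cv2.DIST_HUBER,0,.01,.01).ravel();print(v,np.degrees(np.arctan2(v[1],v[0])))
d=np.array([np.cos(np.radians(10.5)),np.sin(np.radians(10.5))])
print('saddle from bar',b[:2]+.225*d)
xs=np.where(B[:,330:345].any(1))[0];print(xs.max(), plane(s,335,xs.max()+1,.01,T))
E
```

```text
bar w [344.81323931 132.56392175] [ 287  114  118   39 4396] [ 0.51241681 -0.11234192  0.107     ]
bar top [386.5 251.6] [381 250  10   5  30] [ 0.52144419 -0.13591844  0.11      ]
[ 0.9846276   0.17466688  0.5642428  -0.05215267] 10.059274
[ 0.9820593   0.18857245  0.57679    -0.15025714] 10.869485
saddle from bar [ 0.73364917 -0.07133893]
440 [ 0.19055028 -0.17831947  0.01      ]
```

>>> {"method": "carry_out", "body": {"increments": "-1 3 0 0 0 0 0; -1 6 -0.3 -2 0 0 0; -1 7.3 -0.3 -4 0 0 0; -1 7.3 -0.3 -5 0 0 0; -1 7.3 -0.3 -5 0 0 0"}}

```text
clock: 9.0
position: [0.512, -0.1117, 0.1421]
eef_rot: [3.134, -0.002, 0.184]
contact_force: [0.5, -0.5, -0.1]
finger_gap: -0.0
```

```bash
python3 look.py t8.png;python3 - <<'E'
from m import *
s,T,o=wrist('w8.png')
E
```

```text
[ 0.51254091 -0.1119811   0.14369091] [179.49635185  -0.2656733   10.55470524] [-0.5435987  -0.28170331 -0.22860913]
```

View pics/w8.png

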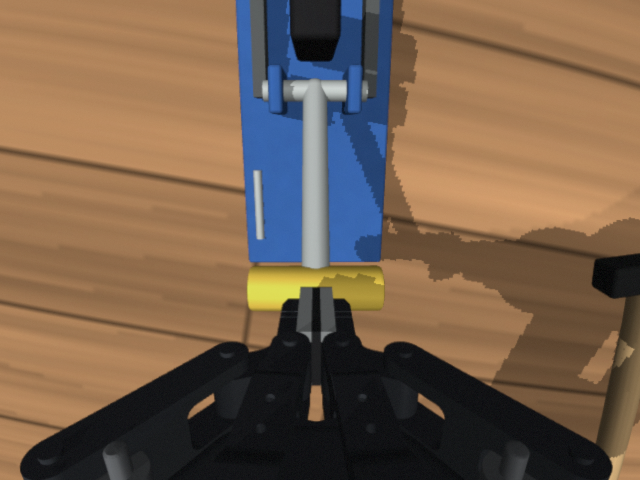

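View pics/st8.png

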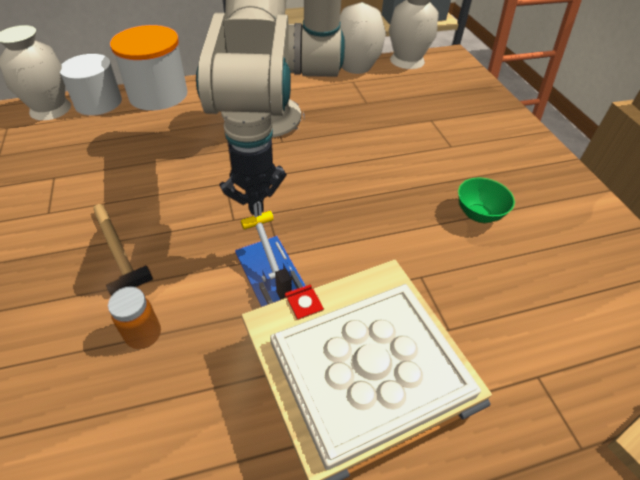

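The jaws are centred over the bar at about (316,290). I'll press along the arc.

>>> {"method": "carry_out", "body": {"increments": "-1 0 0 -0.8 0 0 0; -1 -0.3 -0.05 -1.3 0 0 0; -1 -0.6 -0.1 -1.9 0 0 0; -1 -0.9 -0.15 -2.4 0 0 0; -1 -1.1 -0.2 -2.9 0 0 0"}}

```text
clock: 9.78
position: [0.5009, -0.1144, 0.1153]
eef_rot: [3.132, -0.004, 0.184]
contact_force: [-6.4, -0.6, 13.1]
finger_gap: -0.0002
```

```bash
python3 look.py t9.png
```

```text
[ 0.50091873 -0.11445791  0.11549161] [179.45369247  -0.23496412  10.52382656] [-6.41807422 -0.44593897 11.15597726]
```

View pics/st9.png

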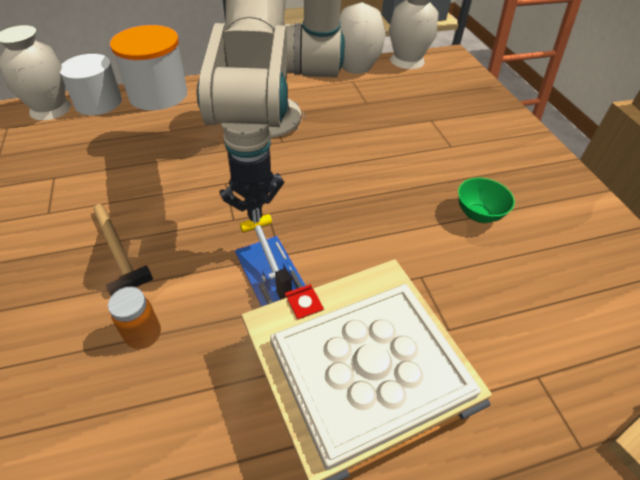

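>>> {"method": "carry_out", "body": {"increments": "-1 -0.4 -0.07 -0.5 0 0 0; -1 -0.65 -0.12 -1.1 0 0 0; -1 -0.85 -0.16 -1.6 0 0 0; -1 -1.05 -0.2 -2.2 0 0 0; -1 -1.2 -0.22 -2.8 0 0 0"}}

```text
clock: 10.5
position: [0.4898, -0.1167, 0.0891]
eef_rot: [3.131, -0.008, 0.184]
contact_force: [-1.1, 2.0, 9.6]
finger_gap: -0.0
```

>>> {"method": "carry_out", "body": {"increments": "-1 -0.1 -0.02 -0.5 0 0 0; -1 -0.1 -0.02 -0.8 0 0 0; -1 -0.1 -0.02 -0.9 0 0 0"}}

```text
clock: 10.88
position: [0.4883, -0.1171, 0.081]
eef_rot: [3.131, -0.007, 0.184]
contact_force: [-8.9, 1.5, 13.5]
finger_gap: 0.0
```

```bash
python3 look.py t10.png;python3 - <<'E'
from m import *
s,T,o=wrist('w10.png')
E
```

```text
[ 0.48825185 -0.11706637  0.08117569] [179.38915916  -0.37438265  10.5246976 ] [-7.44885949  1.03762847 11.6503744 ]
```

View pics/st10.png

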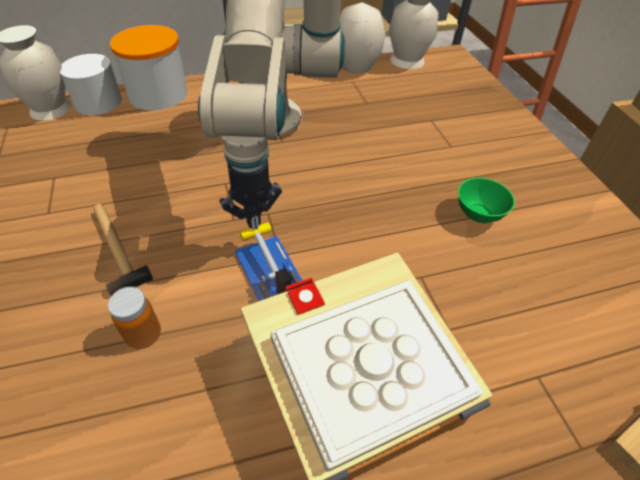

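View pics/w10.png

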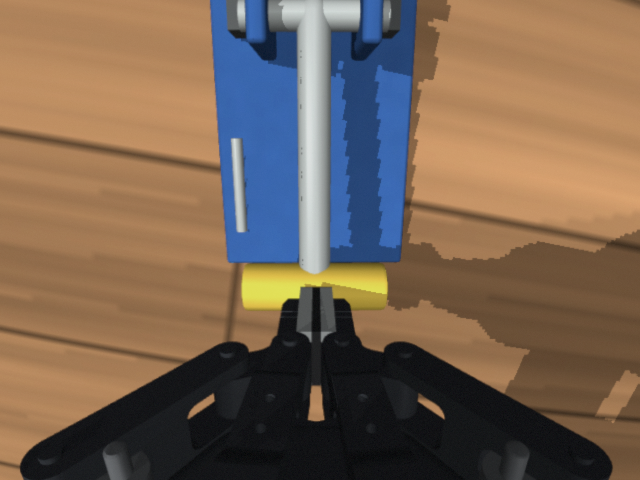

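>>> {"method": "carry_out", "body": {"increments": "-1 -0.2 -0.03 -0.2 0 0 0; -1 -0.2 -0.03 -0.4 0 0 0; -1 -0.2 -0.03 -0.5 0 0 0"}}

```text
clock: 11.4
position: [0.4879, -0.1173, 0.0801]
eef_rot: [3.13, -0.012, 0.184]
contact_force: [-8.5, 5.4, 27.3]
finger_gap: -0.0001
```

```bash
cat > dot.py <<'E'
from m import *
s=r.snapshot('scene');h2=cv2.cvtColor(s['color'],cv2.COLOR_RGB2HSV).astype(int)
c,st,_=blob((h2[...,1]<60)&(h2[...,2]>150),294,317,285,312)
o,d=ray(s,*c)
for z in(.121,.141):print('dot at z',z,(o+d*(z-o[2])/d[2]))
k=(.7335+.0715*0-o[0])/d[0]; print('z if x=.7345..',(o+d*k),c)
ob=r.observe();print(ob['position'],ob['contact_force'])
E
python3 dot.py
```

```text
dot at z 0.121 [ 0.72260443 -0.06734444  0.121     ]
dot at z 0.141 [ 0.7356476  -0.07092245  0.141     ]
z if x=.7345.. [ 0.7335     -0.07033332  0.13770694] [305.48695652 295.45217391]
[ 0.48796666 -0.11728054  0.08019815] [-7.50209115  4.85009023 25.92560644]
```

The handle is on its stop: z stays at 0.080 while the force rises to 27 N, and the dot sits at about z 0.141. I'll let it back up along the arc.

>>> {"method": "carry_out", "body": {"increments": "-1 0.1 0.02 0.6 0 0 0; -1 0.35 0.06 1.3 0 0 0; -1 0.6 0.1 2 0 0 0; -1 0.9 0.16 2.7 0 0 0; -1 1.25 0.22 3.4 0 0 0"}}

```text
clock: 12.08
position: [0.5002, -0.1149, 0.1156]
eef_rot: [3.13, -0.012, 0.184]
contact_force: [-5.9, 2.6, 10.6]
finger_gap: 0.0004
```

>>> {"method": "carry_out", "body": {"increments": "-1 0.4 0.07 0.7 0 0 0; -1 0.8 0.15 1.4 0 0 0; -1 1.2 0.22 2.1 0 0 0; -1 1.2 0.22 3.5 0 0 0; -1 1.2 0.22 4 0 0 0"}}

```text
clock: 12.7
position: [0.5124, -0.1128, 0.1566]
eef_rot: [3.129, -0.012, 0.184]
contact_force: [0.9, 0.2, -0.5]
finger_gap: -0.0003
```

>>> {"method": "carry_out", "body": {"increments": "-1 0 0 0 0 0 0; -1 0 0 0 0 0 0; -1 0 0 0 0 0 0; -1 0 0 0 0 0 0"}}

```text
clock: 13.2
position: [0.5122, -0.1128, 0.1563]
eef_rot: [3.13, -0.012, 0.184]
contact_force: [-0.4, -0.5, 0.6]
finger_gap: 0.0002
```

```bash
python3 look.py t11.png; python3 dot.py;python3 - <<'E'
from m import *
s,T,o=wrist('w11.png');h=cv2.cvtColor(s['color'],cv2.COLOR_RGB2HSV).astype(int)
B=(h[...,0]>100)&(h[...,0]<125)&(h[...,1]>120)
Lr=[];Rr=[]
for y in range(15,230,10):
    x=np.where(B[y,180:480])[0]+180
    Lr.append(plane(s,x[0],y,.01,T)[:2]);Rr.append(plane(s,x[-1]+1,y,.01,T)[:2])
for P in(Lr,Rr):
    v=cv2.fitLine(np.array(P,np.float32),cv2.DIST_HUBER,0,.01,.01).ravel();print(v,np.degrees(np.arctan2(v[1],v[0])))
E
```

```text
[ 0.51233542 -0.11279112  0.1564654 ] [179.30721628  -0.70369329  10.547636  ] [ 0.10574282 -0.2074009   0.6972026 ]
dot at z 0.121 [ 0.73360574 -0.07179784  0.121     ]
dot at z 0.141 [ 0.74630689 -0.07523739  0.141     ]
z if x=.7345.. [ 0.7335    -0.0717692  0.1208335] [304.59433962 301.25471698]
[ 0.51234673 -0.11282331  0.15648594] [-0.02054849 -0.21257778 -0.09735074]
[ 0.98271966  0.18510006  0.57837427 -0.04959953] 10.6669655
[ 0.9828736   0.18428092  0.59646666 -0.14667188] 10.619211
```

View pics/w11.png

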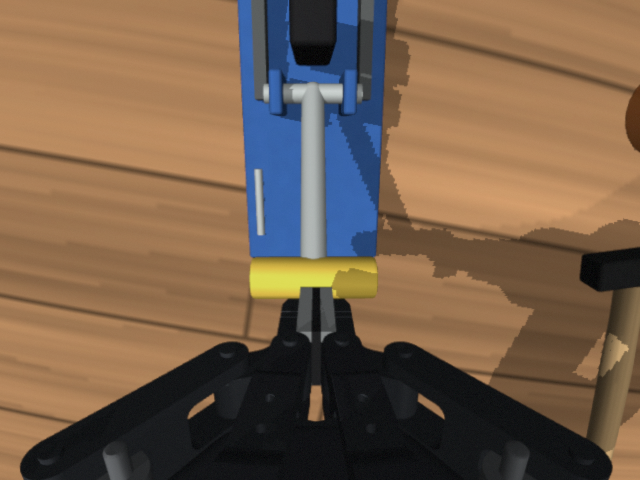

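View pics/st11.png

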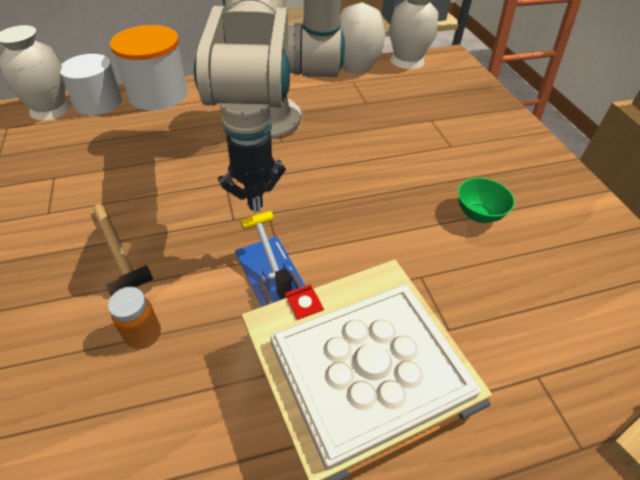

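The handle is up and the board is back down. I'll re-measure the bar to see whether the jack has shifted.

```bash
python3 - <<'E'
from m import *
s,T,o=wrist('w12.png');h=cv2.cvtColor(s['color'],cv2.COLOR_RGB2HSV).astype(int)
m=(h[...,0]>22)&(h[...,0]<35)&(h[...,1]>150)&(h[...,2]>90)
c,st,m=blob(m,200,500,200,330)
u=st[0]+st[2]/2;v=st[1]+st[3]/2
b=plane(s,u,v,.107,T);print(st,b,b[:2]+.225*np.array([np.cos(.1847),np.sin(.1847)]))
f=cv2.cvtColor(cv2.imread('pics/st6.png'),cv2.COLOR_BGR2HSV).astype(int)
g=cv2.cvtColor(cv2.imread('pics/st11.png'),cv2.COLOR_BGR2HSV).astype(int)
s2=r.snapshot('scene')
for a in(f,g):
    c,st,m=blob((a[...,0]>22)&(a[...,0]<35)&(a[...,1]>190)&(a[...,2]>100),235,280,205,235);
    B=(a[...,0]>100)&(a[...,0]<125)&(a[...,1]>150);cb,sb,_=blob(B,225,310,225,310);print(c,st,plane(s2,*c,.107),cb,sb)
E
```

```text
[ 250  257  128   42 4685] [ 0.51182662 -0.11226941  0.107     ] [ 0.73299968 -0.07094779]
[256.62418301 219.19607843] [241 211  32  18 306] [ 0.51150401 -0.11312048  0.107     ] [254.34795322 258.67105263] [237 243  34  35 684]
[256.87959866 219.2173913 ] [241 211  32  18 299] [ 0.51168879 -0.11263555  0.107     ] [254.30144928 258.70869565] [237 243  34  35 690]
```

The jack has not moved. Now the second press.

>>> {"method": "carry_out", "body": {"increments": "-1 0 0 -1.2 0 0 0; -1 0 0 -2 0 0 0; -1 -0.35 -0.06 -2.6 0 0 0; -1 -0.7 -0.13 -3.2 0 0 0; -1 -1.1 -0.2 -3.9 0 0 0"}}

```text
clock: 14.12
position: [0.5008, -0.1148, 0.1178]
eef_rot: [3.13, -0.012, 0.184]
contact_force: [-4.6, 0.6, 7.1]
finger_gap: 0.0
```

>>> {"method": "carry_out", "body": {"increments": "-1 -0.4 -0.07 -0.6 0 0 0; -1 -0.7 -0.13 -1.2 0 0 0; -1 -1 -0.18 -1.8 0 0 0; -1 -1.2 -0.22 -2.4 0 0 0; -1 -1.4 -0.25 -3 0 0 0"}}

```text
clock: 14.75
position: [0.4888, -0.1172, 0.0897]
eef_rot: [3.128, -0.018, 0.184]
contact_force: [5.5, 2.8, 8.1]
finger_gap: -0.0003
```

>>> {"method": "carry_out", "body": {"increments": "-1 -0.1 -0.02 -0.4 0 0 0; -1 -0.15 -0.03 -0.7 0 0 0; -1 -0.15 -0.03 -1 0 0 0; -1 -0.15 -0.03 -1 0 0 0"}}

```text
clock: 15.25
position: [0.4872, -0.1175, 0.081]
eef_rot: [3.128, -0.018, 0.184]
contact_force: [-7.8, 2.3, 12.9]
finger_gap: 0.0001
```

```bash
python3 dot.py
```

```text
dot at z 0.121 [ 0.72280505 -0.06735116  0.121     ]
dot at z 0.141 [ 0.73584199 -0.07092896  0.141     ]
z if x=.7345.. [ 0.7335     -0.07028624  0.13740715] [305.51304348 295.54782609]
[ 0.48718931 -0.11747544  0.08099225] [-7.57428345  2.43679893 13.28168657]
```

Next I'll press onto the stop with some margin and hold.

>>> {"method": "carry_out", "body": {"increments": "-1 -0.2 -0.03 -0.2 0 0 0; -1 -0.2 -0.03 -0.4 0 0 0; -1 -0.2 -0.03 -0.5 0 0 0; -1 -0.2 -0.03 -0.5 0 0 0; -1 -0.2 -0.03 -0.5 0 0 0"}}

```text
clock: 15.92
position: [0.487, -0.1177, 0.0801]
eef_rot: [3.127, -0.024, 0.185]
contact_force: [-8.5, 6.6, 25.8]
finger_gap: 0.0004
```

```bash
python3 dot.py; python3 look.py t13.png; python3 - <<'E'
from m import *
wrist('w13.png')
E
```

```text
dot at z 0.121 [ 0.72269346 -0.06739129  0.121     ]
dot at z 0.141 [ 0.73573386 -0.07096783  0.141     ]
z if x=.7345.. [ 0.7335     -0.07035516  0.13757393] [305.47368421 295.5       ]
[ 0.48697541 -0.11767605  0.08010768] [-8.36177155  5.43468905 25.52832706]
[ 0.48697891 -0.11767678  0.08011321] [179.14749721  -1.36229893  10.59571978] [-8.08794903  5.41310309 25.08255643]
```

View pics/st13.png

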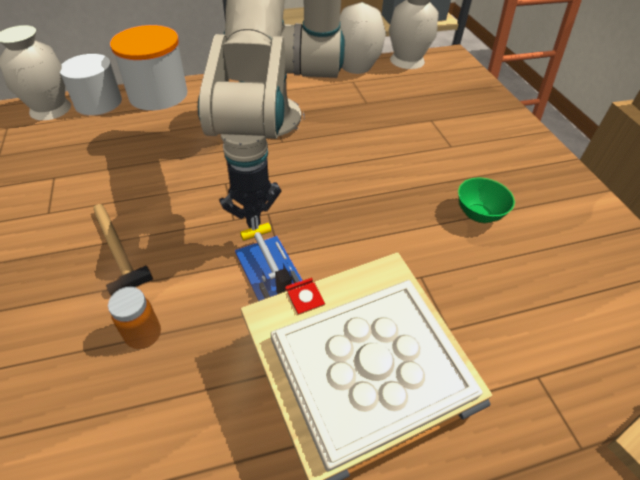

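View pics/w13.png

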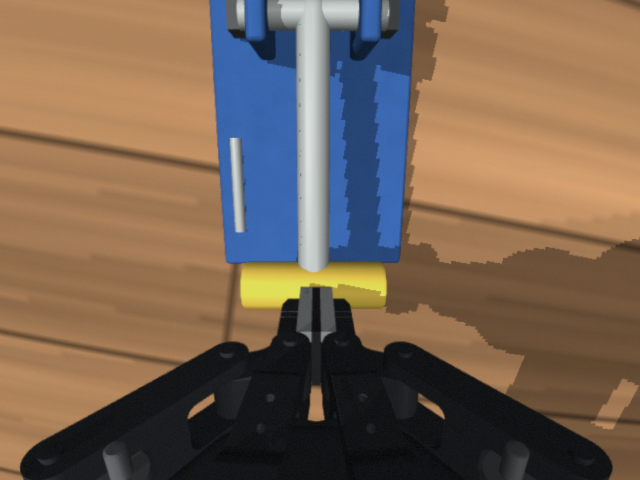

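The board is raised, the fingertips are centred on the bar at about (316,287), and a steady 25 N holds the handle on its stop. I'm handing in.

```bash
python3 -c "
from cell import r
print(r.finish_job());print(r.observe()['position'],r.observe()['contact_force'])"
```

```text
the job is handed in; nothing more can be done
None
the job is handed in; nothing more can be done
```

The job is handed in at about 16 s, with the arm still pressing the handle down and the board raised on the jack.

- **Placing:** I gripped the jack by its carrying grip and slid it flat along the bench. Its saddle ended within about 1 mm of the pad centre. The clamp hides the saddle there, so that figure is inferred from the bar and the jack's heading.
- **Pump:** I pressed the handle down to its stop and let it come back fully up. After that the board was back down and the jack had not shifted measurably.
- **Final hold:** I pressed the handle down again. It is on its stop: the tool height stays at 0.080 m under a steady 25 N. The clamp dot is about 20 mm higher than at the start if it has moved about 2 mm away from the robot; assuming it had not moved gives about 17 mm.
- **Bystanders:** The bowl, jar and mallet look undisturbed in the last scene view.

During the presses there was a sideways force of up to about 9 N on the tool from friction at the bar. No check failed.

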